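# Seat the gasketed lid of a bath-ball tub

## Task

The green lid of the clear tub of bath balls has only been laid on: it stands proud, with its orange gasket showing. Press it down round its edge, point by point, until it is fully and evenly home on the tub all the way round. Do not push in the black vacuum-release button in the middle of the lid, and leave both tubs standing where they are.

Things in the scene. Friction and masses are not known exactly. Their poses are not given: they have to be found in the camera images.
- green_tub: Loose round tub, clear, of pastel bath balls, 1 kg, 146 mm across, mouth 80 mm above its underside. Origin: centre of the underside; z up. Its rigid green lid (150 mm across, 14 mm thick) can only sink, rise and tilt. The gasket holds the lid with 9 N under each of 3 white dots: pressed there with 12 to 20 N, that edge sinks to a hard stop and stays; elsewhere dots share the load.
- lid_top (a point): Centre of the green lid's flat top face, at the foot of the black button; the lid's axes. Seated, it is 94 mm above the tub's underside, lid level; it starts 5 to 15 mm higher, tilted up to 7 degrees, orange gasket showing. Three white dots (22 mm across, 1 mm high) lie on the lid 60 mm from this point, along the lid's +x and at +120 and -120 degrees from it about z.
- valve (a joint): Black vacuum-release button, 28 mm across, standing 13 mm above the centre of the green lid, very soft (about 3 N). 0 is up, 0.008 m fully pushed in; it springs back. It must not be pushed in by more than 4 mm.
- white_tub: A like tub with a white lid (white dots, black button too) that is already closed, 94 mm high to the lid's top and 150 mm across, loose; a bystander. Origin: centre of the underside.

How it is judged:
At the end, for the whole second after the job is handed in: The green lid is seated: its centre within 3 mm of its seated height over the tub and its face parallel to the tub's mouth within 0.04 rad (each edge within about 3 mm of home); the green tub stands upright (within 0.1 rad) and at rest, and neither tub is more than 30 mm from where it started (z of lid_top in the frame of green_tub below 0.097 m and angle between the z axis of lid_top and the z axis of green_tub, either way round below 0.04 rad and angle between green_tub's own z axis and vertical below 0.1 rad and linear speed of green_tub below 0.02 m/s and distance of each of green_tub, white_tub from where it was at the start of the episode below 0.03 m); the robot touches nothing.
It fails at once if the black release button is pushed in by more than 4 mm (value of joint valve above 0.004 m).
It fails at once if the green tub is pushed or carried more than 30 mm away (distance of green_tub from where it was at the start of the episode above 0.03 m).
It fails at once if the white-lidded tub is pushed more than 30 mm away (distance of white_tub from where it was at the start of the episode above 0.03 m).
It also fails if it takes over 51 s, if anything falls off the work surface, if the arm or the gripper's body presses on something with over 40 N, if the wrist force passes 120 N, or if a joint passes its speed limit or range.

## Robot

A 6-joint arm with a two-finger parallel gripper is mounted at the origin on a cart in front of the work surface, level with it; the furniture and walls round the work are solid. World frame = base frame: x ahead of the robot, y to its left, z up, the work surface at z = 0. Lengths are in m, angles in rad, forces in N, time in s.
With the tool pointing down it reaches from about 0.275 to 1 m from the base axis. Payload 8.4 kg.
Tool frame: the origin (TCP) lies between the finger pads; the fingertips stand ctrl.tip_reach ahead of it and the grasp point (between the pads) is the TCP (ctrl.tip_reach is the distance from the TCP to the fingertips, in m); z points along the fingers, y is the line along which they close (so a half turn about z gives the same grasp; the last joint's range is limited). The gripper opens to 85 mm and grips with 20 to 120 N. Pads are 22 mm wide; open, the fingers measure 114 mm over their backs; the gripper's body (76 mm by 85 mm) begins 54 mm behind the grasp point. The pads swing forward as they close: fully open they stand 13 mm farther back than shut.
Start: joints at [1.155, 0.353, 1.633, -0, 1.155, -0.002], TCP at [0.251, 0.572, 0.25] pointing down, gripper open.
Joint ranges: [-2.63, 2.63], [-0.92, 2.1], [0.06, 2.66], [-1.3, 4.44], [0, 2.69], [-3.02, 3.02]. Speed limits (rad/s): [2.22, 2.22, 2.79, 3.14, 3.14, 3.14].

## Interface

Orientations are given as a rotation vector (axis times angle).
In Python, from workcell import sensors, eyes, ticket, ctrl gives the robot as it stands.
- The arm moves only by the shell command python3 -m handwheel 'ROWS'. ROWS is JSON, a list of rows, each a list of 5 numbers: the shift along the tool's x, y, z in m, then the turn about the tool's z in degrees, then the opening, from 0 (shut) to 1 (fully open). In form: [[x, y, z, turn, fingers], ...]. A call has 1 to 12 rows; each row shifts and turns the commanded pose from where the row before left it, along the tool's axes as they then stand; what a row does not reach is not made up. A row lasts 1/12 s, in which the tool goes at most 41.7 mm and 7.16 degrees, less where a joint would pass 70% of its speed; a pose out of reach is approached as far as the arm can. A call is refused whole if a number of a shift passes 0.0417 or a number of a turn 7.16, either way. A call with a gripper value outside its range is refused whole. The fingers move at their own pace and stop on an object; the grip force is fixed at half the most. Time passes only in rows, so rows that do not move let the fingers close. It gives the time, the measured TCP pose, the force, the opening and the grip force at its end, in the units of the state.
- sensors.read_state(): the state, without advancing time (a new reading comes with each control period).
- eyes.read_camera(name): name is "side" or "top"; returns a dict with "img" (384x512x3 uint8, blue, green, red), "depth" (384x512 float32, m along the optical axis (not along the pixel's ray), 0 where there is no reading), "K" (3x3 intrinsics, pixels), "world_from_camera" (4x4, takes a point from camera to world coordinates). Camera axes: x right, y down, z forward; pixel columns grow to the right and rows downward; lengths in m; the calibration is good to about 2 mm. A picture is of the moment at which its call begins.
- ticket.finish_job(): hands the job in; it is judged then, once.
The state is a dict: "t": time; "qpos": joint angles; "dq": joint speeds; "effort": joint torques, N m; "ee_pos": TCP position; "tcp_rot": TCP orientation; "force": force on the tool from outside, world axes, zero at the start; "torque": the same for the moment, N m; "finger_gap": finger opening in m; "finger_force": force on a finger pad.
Only numpy, scipy, OpenCV 4.12 (cv2) and the standard library are available. Lean on these libraries where they do the work, as an engineer would, in place of code of your own. Each camera call takes 0.05 s, during which the arm holds its last target. There are 200 camera calls.

## Working session

There is one attempt and no reset: what is moved stays moved. The work goes in short steps, Python scripts to look and compute and a shell command to move; the robot and the scene stay as the last step left them, time stands still between calls to the robot, and variables do not carry over. Pictures are saved under pics/ and viewed, at most 10 in all, crops included, and the job is handed in when it is done.

```bash
mkdir -p pics
python3 - <<'E'
from workcell import sensors, eyes, ctrl
import cv2, numpy as np, pickle
s=sensors.read_state(); print({k:np.round(v,3) for k,v in s.items()}, ctrl.tip_reach)
for n in("top","side"):
    c=eyes.read_camera(n); cv2.imwrite(f"pics/{n}0.png",c["img"]); pickle.dump(c,open(f"pics/{n}0.pkl","wb"))
    print(n,c["K"],c["world_from_camera"].round(3))
E
```

```text
{'t': np.float64(0.0), 'qpos': array([ 1.155,  0.354,  1.634,  0.   ,  1.155, -0.002]), 'dq': array([-0.001, -0.001, -0.001,  0.   ,  0.001,  0.001]), 'effort': array([ 1.0000e-03, -6.0524e+01, -3.4207e+01,  0.0000e+00,  9.0000e-03,
       -0.0000e+00]), 'ee_pos': array([0.251, 0.572, 0.25 ]), 'tcp_rot': array([-6.450e-01, -3.074e+00,  2.000e-03]), 'force': array([ 0.552, -0.172,  0.279]), 'torque': array([0.061, 0.01 , 0.06 ]), 'finger_force': np.float64(0.0), 'finger_gap': np.float64(0.085)} 0.019
top [[419.01790669   0.         254.50585325]
 [  0.         419.01790669 188.44328708]
 [  0.           0.           1.        ]] [[ 0.021 -0.994  0.106  0.445]
 [-1.    -0.019  0.017 -0.017]
 [-0.015 -0.107 -0.994  0.968]
 [ 0.     0.     0.     1.   ]]
side [[385.40929573   0.         258.37132865]
 [  0.         385.40929573 191.12773052]
 [  0.           0.           1.        ]] [[ 0.536 -0.669  0.515  0.122]
 [-0.844 -0.437  0.31  -0.25 ]
 [ 0.018 -0.601 -0.799  0.769]
 [ 0.     0.     0.     1.   ]]
```

View pics/top0.png

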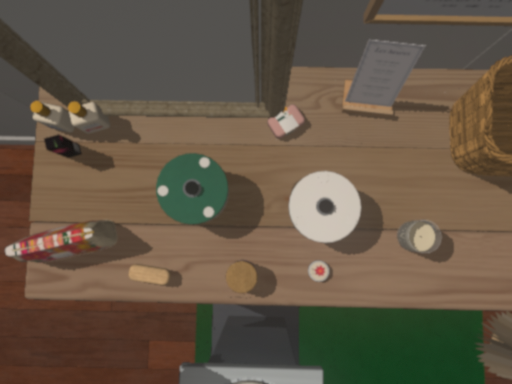

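View pics/side0.png

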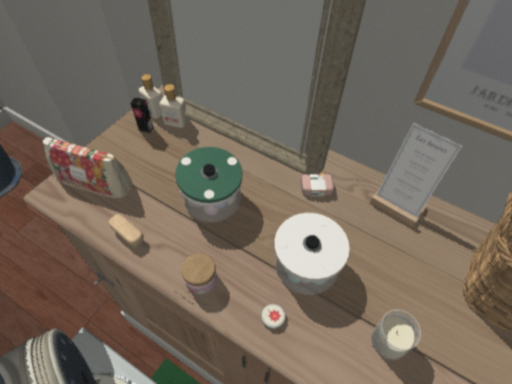

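Top view: green lid centred near (192,189), with dots at (204,162), (163,191) and (208,212). The white tub is at (325,207), and the arm is out of view.

```bash
cat > h.py <<'E'
import numpy as np, cv2
def pts(c,mask):
    v,u=np.nonzero(mask&(c["depth"]>0)); z=c["depth"][v,u]
    p=np.linalg.inv(c["K"])@np.vstack([u,v,np.ones_like(u)])*z
    return (c["world_from_camera"][:3,:3]@p).T+c["world_from_camera"][:3,3]
def lid(c):
    """plane fit of green face; dots (white blobs near lid)"""
    h=cv2.cvtColor(c["img"],cv2.COLOR_BGR2HSV)
    g=(h[...,0]>65)&(h[...,0]<95)&(h[...,1]>110)&(h[...,2]>30); g[280:]=0
    g=cv2.erode(g.astype(np.uint8),np.ones((3,3)))>0
    P=pts(c,g); P=P[(P[:,2]>.08)&(P[:,2]<.13)]
    for _ in range(3):
        A=np.c_[P[:,:2],np.ones(len(P))]; k=np.linalg.lstsq(A,P[:,2],rcond=None)[0]
        r=P[:,2]-A@k; P=P[abs(r)<.003+0*r]
    w=((h[...,1]<60)&(h[...,2]>140)).astype(np.uint8)
    n,l,st,ce=cv2.connectedComponentsWithStats(w)
    D=[]
    for i in range(1,n):
        if 20<st[i,4]<200:
            q=np.median(pts(c,l==i),0)
            if .08<q[2]<.135: D.append(np.r_[q,ce[i]])
    return k,len(P),P,np.array(D)
E
python3 - <<'E'
import pickle,numpy as np
from h import *
np.set_printoptions(suppress=True,precision=4)
for n in("top","side"):
    c=pickle.load(open(f"pics/{n}0.pkl","rb")); k,m,P,D=lid(c)
    print(n,"plane",k,m,"mean",P.mean(0)); print(D)
    for d in D: print(" planez",k@[d[0],d[1],1])
E
```

```text
top plane [0. 0. 0.] 0 mean [nan nan nan]
[[  0.5907   0.1042   0.1042 204.     162.    ]
 [  0.5284   0.1876   0.1104 162.3563 190.4253]
 [  0.4867   0.0925   0.1019 208.1494 211.5172]
 [  0.4461   0.3368   0.1152  87.1923 229.2692]
 [  0.4226   0.4017   0.1132  55.0714 240.1071]
 [  0.4321   0.3334   0.1153  88.125  235.8333]
 [  0.4158   0.4311   0.1143  40.1875 243.4583]
 [  0.4005   0.4886   0.1147  12.1667 249.8712]]
 planez 0.0
 planez 0.0
 planez 0.0
 planez 0.0
 planez 0.0
 planez 0.0
 planez 0.0
 planez 0.0
side plane [0. 0. 0.] 0 mean [nan nan nan]
[[  0.4137   0.4348   0.1141  70.2326 147.4651]
 [  0.4187   0.4039   0.1145  81.8125 151.0312]
 [  0.4277   0.3781   0.1139  92.3636 153.3636]
 [  0.4329   0.3364   0.116  106.8462 159.4615]
 [  0.5297   0.191    0.1104 185.4444 160.6806]
 [  0.5918   0.1077   0.1037 231.5    160.5   ]
 [  0.4884   0.0956   0.1017 208.7317 193.6829]]
 planez 0.0
 planez 0.0
 planez 0.0
 planez 0.0
 planez 0.0
 planez 0.0
 planez 0.0<stdin>:6: RuntimeWarning: Mean of empty slice.
  ret = um.true_divide(
```

```bash
python3 -m handwheel '[[-0.034,-0.02,0,0,0],[-0.034,-0.02,0,0,0],[-0.034,-0.02,0,0,0],[-0.034,-0.02,0,0,0],[-0.034,-0.02,0,0,0],[-0.034,-0.02,0,0,0],[-0.034,-0.02,0,0,0],[-0.034,-0.02,0,0,0],[-0.034,-0.02,0,0,0],[-0.034,-0.02,0,0,0],[-0.034,-0.02,0,0,0],[-0.034,-0.02,0,0,0]]'
cat > d.py <<'E'
import numpy as np, sys
from workcell import sensors
from scipy.spatial.transform import Rotation as R
s=sensors.read_state(); r=R.from_rotvec(s["tcp_rot"])
print("t",s["t"],"pos",np.round(s["ee_pos"],4),"F",np.round(s["force"],1))
for n,p in dict(A=(.591,.106,.104),B=(.529,.189,.1105),C=(.488,.094,.102)).items():
    print(n,(r.inv().apply(np.array(p)-s["ee_pos"])-[0,0,.019]).round(4))
E
python3 d.py
```

```text
t: 1.1
ee_pos: [0.529, 0.1866, 0.2501]
tcp_rot: [-0.645, -3.074, 0.0]
force: [0.6, 0.9, 0.8]
finger_gap: 0.0001
finger_force: 0.0
t 1.1 pos [0.529  0.1866 0.2501] F [0.6 0.9 0.8]
A [-0.0892 -0.0488  0.1271]
B [0.0009 0.0022 0.1206]
C [ 0.0002 -0.1012  0.1291]
```

```bash
python3 -m handwheel '[[0.001,0.002,0.035,0,0],[0,0,0.035,0,0],[0,0,0.025,0,0],[0,0,0.012,0,0],[0,0,0.006,0,0],[0,0,0.002,0,0],[0,0,0,0,0]]'; python3 d.py
python3 - <<'E'
from workcell import eyes
import cv2
c=eyes.read_camera("side"); cv2.imwrite("pics/side1.png",cv2.resize(c["img"][100:250,130:330],(800,600),interpolation=cv2.INTER_CUBIC))
E
```

```text
t: 1.68
ee_pos: [0.5287, 0.1911, 0.1359]
tcp_rot: [0.645, 3.074, 0.001]
force: [-1.1, -0.7, 0.7]
finger_gap: 0.0003
finger_force: 0.0
t 1.6833 pos [0.5287 0.1911 0.1359] F [-1.1 -0.7  0.7]
A [-0.0912 -0.0529  0.0129]
B [-0.0011 -0.0018  0.0064]
C [-0.0017 -0.1053  0.0149]
```

View pics/side1.png

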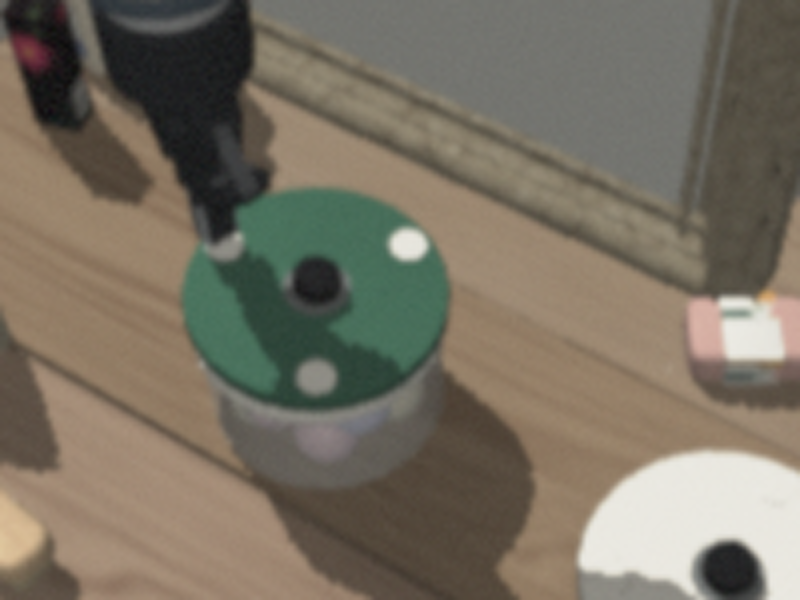

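The closed fingers stand just over dot B at crop (225,245). Dots A (408,243) and C (316,376) are free, and the button (316,280) is well clear. I'll press now in small steps.

```bash
python3 -m handwheel '[[0,0,0.002,0,0],[0,0,0.002,0,0],[0,0,0.002,0,0],[0,0,0.001,0,0],[0,0,0.001,0,0],[0,0,0,0,0]]'
```

```text
t: 2.23
ee_pos: [0.5287, 0.1911, 0.128]
tcp_rot: [0.645, 3.074, 0.002]
force: [-0.7, 0.8, 6.1]
finger_gap: 0.0
finger_force: 3.1
```

```bash
python3 -m handwheel '[[0,0,0.001,0,0],[0,0,0.001,0,0],[0,0,0.001,0,0],[0,0,0.001,0,0],[0,0,0,0,0]]'
```

```text
t: 2.65
ee_pos: [0.5287, 0.1918, 0.1242]
tcp_rot: [0.646, 3.074, 0.003]
force: [-2.2, 4.5, 7.5]
finger_gap: -0.0
finger_force: 3.7
```

```bash
python3 -m handwheel '[[0,0,0.001,0,0],[0,0,0.001,0,0],[0,0,0.001,0,0],[0,0,0.001,0,0],[0,0,0,0,0]]'
```

```text
t: 3.07
ee_pos: [0.5289, 0.192, 0.1203]
tcp_rot: [0.646, 3.073, 0.004]
force: [-2.8, 4.9, 8.1]
finger_gap: 0.0002
finger_force: 4.0
```

```bash
python3 -m handwheel '[[0,0,0.001,0,0],[0,0,0.001,0,0],[0,0,0.001,0,0],[0,0,0,0,0]]'
```

```text
t: 3.4
ee_pos: [0.5289, 0.1922, 0.1174]
tcp_rot: [0.646, 3.073, 0.004]
force: [-2.2, 6.0, 7.5]
finger_gap: -0.0001
finger_force: 4.3
```

```bash
python3 -m handwheel '[[0,0,0.001,0,0],[0,0,0.001,0,0],[0,0,0.001,0,0],[0,0,0,0,0]]'
```

```text
t: 3.73
ee_pos: [0.529, 0.1923, 0.1145]
tcp_rot: [0.646, 3.073, 0.005]
force: [-3.0, 6.9, 8.9]
finger_gap: -0.0004
finger_force: 4.6
```

```bash
python3 -m handwheel '[[0,0,0.0005,0,0],[0,0,0.0005,0,0],[0,0,0,0,0]]'
```

```text
t: 3.98
ee_pos: [0.5291, 0.1924, 0.1138]
tcp_rot: [0.646, 3.073, 0.005]
force: [-4.5, 6.5, 12.5]
finger_gap: -0.0001
finger_force: 6.2
```

```bash
python3 -m handwheel '[[0,0,0.0007,0,0],[0,0,0.0005,0,0],[0,0,0,0,0]]'
```

```text
t: 4.23
ee_pos: [0.5292, 0.1924, 0.1134]
tcp_rot: [0.646, 3.073, 0.005]
force: [-6.0, 6.5, 21.0]
finger_gap: -0.0
finger_force: 10.5
```

```bash
python3 -m handwheel '[[0,0,-0.003,0,0],[0,0,-0.015,0,0],[0,0,-0.035,0,0],[0,0,-0.02,0,0],[0,-0.03,0,0,0],[0,-0.035,0,0,0],[0,-0.035,0,0,0],[0,0,0,0,0]]'
python3 - <<'E'
from workcell import eyes
from h import *
np.set_printoptions(suppress=True,precision=4)
for n in("top","side"):
    c=eyes.read_camera(n); print(n,lid(c)[3]); cv2.imwrite(f"pics/{n}2.png",c["img"])
E
python3 d.py
```

```text
t: 4.9
ee_pos: [0.4848, 0.0953, 0.1838]
tcp_rot: [-0.647, -3.072, 0.004]
force: [-0.1, -0.2, 0.2]
finger_gap: -0.0001
finger_force: 0.0
top [[  0.4236   0.4012   0.114   55.     239.931 ]
 [  0.414    0.4309   0.1143  40.2449 243.5306]
 [  0.4004   0.4884   0.1147  12.2121 249.9091]]
side [[  0.4131   0.4343   0.1137  70.2667 147.4889]
 [  0.4196   0.4048   0.1135  81.8125 151.0312]
 [  0.427    0.3785   0.1142  92.3636 153.3636]
 [  0.7877  -0.2287   0.1342 405.4219 158.4219]
 [  0.5928   0.1099   0.1033 230.9359 159.9487]
 [  0.433    0.337    0.1155 106.8462 159.4615]
 [  0.5302   0.1925   0.0954 185.5714 164.4416]
 [  0.7774  -0.293    0.1211 430.7667 177.6333]
 [  0.4884   0.0978   0.1013 207.7586 193.092 ]]
t 5.0 pos [0.4878 0.0983 0.1844] F [ 0.2 -0.4  0.6]
A [-0.0912  0.0487  0.0615]
B [-0.001   0.0996  0.0549]
C [-0.0018 -0.0039  0.0634]
```

B is home (0.0954), and the tub slid only about 2 mm. Next is C.

```bash
python3 -m handwheel '[[0,-0.001,0.035,0,0],[0,0,0.018,0,0],[0,0,0.006,0,0],[0,0,0.002,0,0],[0,0,0.002,0,0],[0,0,0.001,0,0],[0,0,0,0,0]]'
```

```text
t: 5.58
ee_pos: [0.4884, 0.0986, 0.1208]
tcp_rot: [0.645, 3.073, 0.001]
force: [0.2, -0.1, -0.2]
finger_gap: 0.0003
finger_force: 0.0
```

```bash
python3 -m handwheel '[[0,0,0.001,0,0],[0,0,0.001,0,0],[0,0,0.001,0,0],[0,0,0,0,0]]'
```

```text
t: 5.92
ee_pos: [0.4882, 0.0983, 0.1181]
tcp_rot: [0.645, 3.073, 0.001]
force: [-1.6, 0.3, 7.8]
finger_gap: 0.0002
finger_force: 3.8
```

```bash
python3 -m handwheel '[[0,0,0.001,0,0],[0,0,0.001,0,0],[0,0,0.001,0,0],[0,0,0.001,0,0],[0,0,0,0,0]]'
```

```text
t: 6.33
ee_pos: [0.4876, 0.0979, 0.1141]
tcp_rot: [0.645, 3.074, -0.001]
force: [-4.0, -3.5, 10.1]
finger_gap: 0.0
finger_force: 5.2
```

```bash
python3 -m handwheel '[[0,0,0.0005,0,0],[0,0,0.0004,0,0],[0,0,0,0,0]]'
```

```text
t: 6.58
ee_pos: [0.4877, 0.0979, 0.1137]
tcp_rot: [0.645, 3.074, -0.001]
force: [-6.8, -3.2, 17.7]
finger_gap: 0.0001
finger_force: 9.0
```

```bash
python3 -m handwheel '[[0,0,-0.003,0,0],[0,0,-0.015,0,0],[0,0,-0.035,0,0],[0,0,-0.02,0,0],[-0.03,0.017,0,0,0],[-0.03,0.018,0,0,0],[-0.03,0.018,0,0,0],[0,0,0,0,0],[0,0,0,0,0]]'
python3 - <<'E'
from workcell import eyes
from h import *
np.set_printoptions(suppress=True,precision=4)
for n in("side",):
    c=eyes.read_camera(n); print(n,lid(c)[3]); cv2.imwrite(f"pics/{n}3.png",c["img"])
E
```

```text
t: 7.33
ee_pos: [0.5927, 0.1107, 0.1852]
tcp_rot: [0.646, 3.074, 0.001]
force: [-1.1, 0.2, -0.7]
finger_gap: 0.0001
finger_force: 0.0
side [[  0.4141   0.435    0.1136  70.2174 147.4565]
 [  0.4191   0.4033   0.1136  81.8125 151.0312]
 [  0.4279   0.3789   0.1143  92.0606 153.2121]
 [  0.4331   0.3364   0.1153 106.8462 159.4615]
 [  0.5897   0.1083   0.104  230.775  160.7   ]
 [  0.5295   0.1922   0.0955 185.4634 164.7317]
 [  0.4874   0.0971   0.0957 208.0111 195.4   ]
 [  0.4492  -0.1881   0.0948 317.0873 274.4206]]
```

```bash
python3 -m handwheel '[[0.001,-0.001,0.035,0,0],[0,0,0.018,0,0],[0,0,0.005,0,0],[0,0,0.002,0,0],[0,0,0.001,0,0],[0,0,0.001,0,0],[0,0,0.001,0,0],[0,0,0,0,0]]'
```

```text
t: 8.05
ee_pos: [0.5905, 0.1101, 0.1231]
tcp_rot: [0.645, 3.073, 0.001]
force: [-0.3, -0.6, -0.3]
finger_gap: 0.0
finger_force: 0.0
```

```bash
python3 -m handwheel '[[0,0,0.001,0,0],[0,0,0.001,0,0],[0,0,0.001,0,0],[0,0,0.001,0,0],[0,0,0,0,0]]'
```

```text
t: 8.47
ee_pos: [0.5912, 0.1099, 0.1194]
tcp_rot: [0.645, 3.072, 0.001]
force: [-0.0, -1.0, 7.7]
finger_gap: 0.0001
finger_force: 3.4
```

```bash
python3 -m handwheel '[[0,0,0.001,0,0],[0,0,0.001,0,0],[0,0,0.001,0,0],[0,0,0.001,0,0],[0,0,0.001,0,0],[0,0,0,0,0]]'
```

```text
t: 8.97
ee_pos: [0.592, 0.1097, 0.1148]
tcp_rot: [0.644, 3.071, 0.001]
force: [1.5, -3.1, 7.2]
finger_gap: 0.0003
finger_force: 3.6
```

```bash
python3 -m handwheel '[[0,0,0.0005,0,0],[0,0,0.0005,0,0],[0,0,0,0,0]]'
```

```text
t: 9.22
ee_pos: [0.5921, 0.1096, 0.1139]
tcp_rot: [0.644, 3.07, 0.001]
force: [2.2, -4.8, 7.9]
finger_gap: 0.0002
finger_force: 4.2
```

```bash
python3 -m handwheel '[[0,0,0.0005,0,0],[0,0,0.0005,0,0],[0,0,0,0,0]]'
```

```text
t: 9.47
ee_pos: [0.5921, 0.1096, 0.1136]
tcp_rot: [0.644, 3.07, 0.001]
force: [-0.9, -3.8, 14.3]
finger_gap: -0.0001
finger_force: 7.3
```

```bash
python3 -m handwheel '[[0,0,0.0003,0,0],[0,0,0,0,0]]'; python3 -m handwheel '[[0,0,-0.003,0,0],[0,0,-0.015,0,0],[0,0,-0.035,0,0],[0,0,-0.04,0,0],[0,0.03,-0.04,0,0],[0,0.04,0,0,0],[0,0.04,0,0,0],[0.03,0.03,0,0,0],[0,0,0,0,0],[0,0,0,0,0]]'
python3 - <<'E'
from workcell import eyes
from h import *
np.set_printoptions(suppress=True,precision=4)
for n in("top","side",):
    c=eyes.read_camera(n); print(n,lid(c)[3]); cv2.imwrite(f"pics/{n}4.png",c["img"])
    if n=="side": cv2.imwrite("pics/side4c.png",cv2.resize(c["img"][100:250,130:330],(800,600),interpolation=cv2.INTER_CUBIC))
E
```

```text
t: 9.63
ee_pos: [0.5922, 0.1096, 0.1135]
tcp_rot: [0.644, 3.07, 0.001]
force: [-0.7, -5.0, 17.6]
finger_gap: 0.0
finger_force: 8.4
t: 10.47
ee_pos: [0.6163, 0.2469, 0.237]
tcp_rot: [-0.64, -3.075, 0.0]
force: [-0.3, 0.2, -0.4]
finger_gap: 0.0001
finger_force: 0.0
top [[  0.5902   0.1048   0.0955 204.2717 162.5543]
 [  0.5291   0.1892   0.096  163.3061 190.8265]
 [  0.487    0.0936   0.0958 207.9072 211.6289]
 [  0.4322   0.3327   0.1154  88.76   235.68  ]
 [  0.4353  -0.1631   0.095  331.0484 239.4839]]
side [[  0.4136   0.4344   0.1139  70.2174 147.4565]
 [  0.4185   0.4037   0.1143  81.8125 151.0312]
 [  0.4283   0.3781   0.1141  92.1515 153.3939]
 [  0.433    0.3359   0.1156 106.8462 159.4615]
 [  0.593    0.1085   0.0956 231.6429 162.4143]
 [  0.5306   0.1915   0.0956 186.04   164.5467]
 [  0.4885   0.0972   0.0955 208.4598 195.046 ]
 [  0.4367  -0.1607   0.0946 301.1983 273.6293]
 [  0.4485  -0.1921   0.0945 319.0455 276.9091]]
```

View pics/side4c.png

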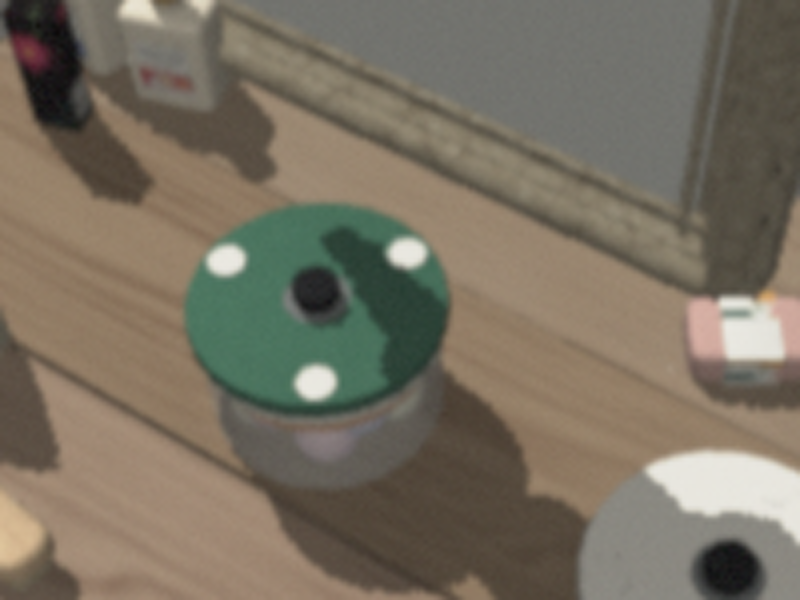

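The lid is level: all three dots at crop (226,260), (407,252) and (316,382) read 0.0955–0.096 m. The button is up and the arm is clear.

```bash
python3 -c "
from workcell import ticket
print(ticket.finish_job())"
```

```text
the job is handed in; nothing more can be done
None
```

The green lid is pressed home at all three dots: each reads 95.5–96 mm above the work surface, against about 95 mm when seated. The button was not touched, the green tub shifted about 2 mm, the arm never went near the white tub, and the job was handed in at about 10.6 s (no verdict was shown).

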